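# Lay the breakfast tray

### The job

Lay the breakfast tray for one: first stand the egg cup in the middle of the plate on the tray, and then set the egg from the rack into it, pointed end up. On the tray floor lay the teaspoon close along the right of the plate with its bowl pointing away from you, stand the coffee cup to the right of the spoon with its handle to the right, plate, spoon and cup in one row across the tray, and put the jam portion from the chopping board straight behind the middle of the plate. Leave the salt where it is.

Things in the scene. Friction and masses are not known exactly. Their poses are not given: they have to be found in the camera images.
- tray: wooden breakfast tray, 226 (x) x 300 (y) x 39 mm, fixed. Origin: centre of its underside; x points away from the robot (behind), y to the left. Its floor is 6 mm thick (top at z 6 mm) and inside it measures 210 x 284 mm; the long sides (at +-x) are 18 mm high; the end boards (at +-y) carry a hand bar 124 mm long whose top is at 39 mm. Right of, behind and so on are meant in the tray's directions.
- plate: white round side plate, 116 mm across, rim 13 mm high, flat middle 68 mm across and 5 mm above the plate's underside; it stands on the tray floor, left of the tray's middle. Origin: centre of its underside; its x and y run as the tray's. It stays put on the tray.
- egg_cup: small white egg cup with a turned foot, 50 mm tall, round, no handle: foot 40 mm across, stem 18 mm, bowl 43 mm across the outside, its wall nearly upright from 36 mm up to the rim, mouth 37 mm. Origin: centre of its underside, z up its axis. Starts upright on the chopping board that lies over the sink (board top at world z 22 mm).
- egg: brown hen's egg, rigid, 43 mm thick and 56 mm long, thickest 21.5 mm above its blunt end. Origin: the tip of the blunt end; z runs along its length to the pointed end. It starts upright, blunt end down, in one of the two holes of the egg rack. Sitting in the egg cup, its blunt end is about 40 mm above the egg cup's underside, its thickest part 11 mm above the cup's rim. Near 58 g.
- egg_rack: white egg rack, a plate 108 x 52 mm with two 37 mm holes, top 22 mm above the worktop, on four thin feet; fixed. Origin: centre of its underside, x along its length. The holes are 26 mm either side of the centre along x; the egg is in the one at +x, its thickest part about 11 mm above the rack's top.
- cup: white straight coffee cup, 59 mm across, 56 mm tall, hollow, with a small handle. Origin: centre of its underside, z up; the handle sticks out along the cup's -y to 47 mm from the axis. The wall is upright from 16 mm up to the rim. Starts upright on the chopping board (z 22 mm). Near 160 g.
- spoon: steel teaspoon, 130 x 26 x 11 mm, 20 g, lying bowl upward on the chopping board (top at z 22 mm). Origin: under its middle, at the level it lies on; x points along it to the bowl end, z up. Take it across the near part of the bowl, 30 to 40 mm from the origin along x, 23 mm wide, widest 5 to 7 mm up, fingertips as low as they go; held higher up across the thin handle it slips out.
- jam: sealed jam portion, a small tub with a flat lid, 38 (x) x 46 (y) x 18 mm, wider at the lid than at the base. Origin: centre of its underside, z up. Starts on the chopping board (z 22 mm). 28 g.
- salt: little white salt cellar with a steel cap, 34 mm across, 58 mm tall, standing in the far right corner of the tray. Origin: centre of its underside. To be left alone.

How it is judged (in metres and radians):
On the way, in this order (a step that is already met when the one before it is completed fails the run):
1. the egg cup stands in the middle of the plate (horizontal distance between egg_cup and plate below 0.012 m and z of egg_cup in the frame of plate between 0.002 and 0.009 m and angle between egg_cup's own z axis and vertical below 0.12 rad and contact force between the fingers and egg_cup below 0.1 N), for 0.2 s.
2. the egg sits in the egg cup on the plate (horizontal distance between egg_cup and plate below 0.012 m and z of egg_cup in the frame of plate between 0.002 and 0.009 m and angle between egg_cup's own z axis and vertical below 0.12 rad and horizontal distance between egg and egg_cup below 0.008 m and z of egg in the frame of egg_cup between 0.034 and 0.048 m and angle between egg's own z axis and vertical below 0.35 rad), for 0.2 s.
At the end, for the whole second after the job is handed in: Egg cup within 12 mm of the plate's centre, egg upright in it; jam 74-122 mm behind the centre, 18 mm sideways; spoon 68-108 mm right of it, bowl away (0.2 rad), cup 42-85 mm right of the spoon, handle right (0.35 rad), both level with the plate to 20 mm; all upright on the tray floor, at rest (all of step 2 and x of jam in the frame of plate between 0.074 and 0.122 m and y of jam in the frame of plate between -0.018 and 0.018 m and z of jam in the frame of tray between 0.002 and 0.01 m and angle between jam's own z axis and vertical below 0.12 rad and y of plate in the frame of spoon between 0.068 and 0.108 m and x of spoon in the frame of plate between -0.02 and 0.02 m and angle between the x axis of spoon and the x axis of tray, either way round below 0.2 rad and z of spoon in the frame of tray between 0.002 and 0.01 m and angle between spoon's own z axis and vertical below 0.15 rad and y of cup in the frame of spoon between -0.085 and -0.042 m and x of cup in the frame of plate between -0.02 and 0.02 m and angle between the y axis of cup and the y axis of tray, either way round below 0.35 rad and y of plate in the frame of cup above 0.1 m and z of cup in the frame of tray between 0.002 and 0.01 m and angle between cup's own z axis and vertical below 0.1 rad and linear speed of each of egg_cup, egg, jam, spoon, cup below 0.02 m/s); the robot touches nothing.
It fails at once if the salt is knocked over or moved more than 20 mm (distance of salt from where it was at the start of the episode above 0.02 m or angle between salt's own z axis and vertical above 0.5 rad).
It also fails if it takes over 128 s, if anything falls off the work surface, if the arm or the gripper's body presses on something with over 40 N, if the wrist force passes 120 N, or if a joint passes its speed limit or range.

### The arm

A 6-joint arm with a two-finger parallel gripper is mounted at the origin on a cart in front of the work surface, level with it; the furniture and walls round the work are solid. World frame = base frame: x ahead of the robot, y to its left, z up, the work surface at z = 0. Lengths are in mm, angles in rad, forces in N, time in s.
With the tool pointing down it reaches from about 350 to 975 mm from the base axis. Payload 7.1 kg.
Tool frame: the origin (TCP) lies between the finger pads; the fingertips stand 14 mm ahead of it and the grasp point (between the pads) lies 5 mm behind it; z points along the fingers, y is the line along which they close (so a half turn about z gives the same grasp; the last joint's range is limited). The gripper opens to 88 mm and grips with 3 to 60 N. Pads are 20 mm wide; open, the fingers measure 115 mm over their backs; the gripper's body (75 mm by 178 mm) begins 61 mm behind the grasp point.
Start: joints at [-1.363, 0.423, 1.63, -0, 1.089, -0.019], TCP at [140.557, -608.973, 198.175] pointing down, gripper open.
Joint ranges: [-3, 3], [-0.9, 2.11], [0.09, 2.58], [-1.31, 4.45], [0.11, 2.69], [-2.54, 2.54]. Speed limits (rad/s): [2.39, 2.39, 3.01, 3.14, 3.14, 3.14].

### API

Orientations are given as a rotation vector (axis times angle).
In Python, from workcell import ctrl gives the robot as it stands. The module is installed in compiled form; this text tells all that it offers.
- The arm moves only by the tool servo_tool, never from a script. Its argument "plan" is a list of rows, each a list of 3 entries, a list of its own where there are three numbers: the closure, from 0 (fully open) to 1 (shut), then the shift along the world's x, y, z in mm, then the turn about the world's z in degrees. In form: [[hand, [x, y, z], yaw], ...]. A call has 1 to 10 rows; each row is the pose to reach, as a shift and turn from the pose commanded when the call began; what a row does not reach only later rows make up. A row lasts 1/12 s, in which the tool goes at most 41.7 mm and 7.16 degrees, less where a joint would pass 70% of its speed; a pose out of reach is approached as far as the arm can. A call with a gripper value outside its range is refused whole. The fingers move at their own pace and stop on an object; the grip force is fixed at half the most. Time passes only in rows, so rows that repeat a pose let the fingers close. It gives the time, the measured TCP pose, the force, the opening and the grip force at its end, in the units of the state.
- ctrl.get_obs(): the state, without advancing time (a new reading comes with each control period).
- ctrl.get_image(name): name is "scene" or "top" or "wrist"; returns the picture (400x640x3 uint8, blue, green, red); there is no depth.
- ctrl.camera_info(name): a dict with "fovy" (degrees; the focal length in pixels is half the picture's height over the tangent of half this angle, whatever the lens; pixels are square), "cx", "cy" (the principal point, pixels), "rvec" (rotation vector, rad) and "tvec" (3), from world to camera coordinates, as OpenCV has them; the wrist camera has in their place "T_tool_cam" (4x4, takes a point from camera to tool coordinates, whose origin is the TCP and whose axes are the flange's). Camera axes: x right, y down, z forward; pixel columns grow to the right and rows downward; lengths in mm; the calibration is good to about 2 mm. A picture is of the moment at which its call begins: read the wrist's pose just before it. camera_info takes no time and is no camera call.
- ctrl.close_job(): hands the job in; it is judged then, once.
The state is a dict: "t": time; "qpos": joint angles; "qvel": joint speeds; "joint_torque": joint torques, N m; "ee_pos": TCP position; "orientation": TCP orientation; "ft_force": force on the tool from outside, world axes, zero at the start; "moment": the same for the moment, N m; "width": finger opening in mm; "grasp_force": force on a finger pad.
Only numpy, scipy, OpenCV 4.12 (cv2) and the standard library are available. Lean on these libraries where they do the work, as an engineer would, in place of code of your own. Each camera call takes 0.05 s, during which the arm holds its last target. There are 200 camera calls.

## Working session

There is one attempt and no reset: what is moved stays moved. The work goes in short steps, Python scripts to look and compute and a tool call to move; the robot and the scene stay as the last step left them, time stands still between calls to the robot, and variables do not carry over. Pictures are saved under pics/ and viewed, at most 14 in all, crops included, and the job is handed in when it is done.

Besides the shell and the picture viewer there is one more tool, called by a JSON object that holds its "fn" and its "kwargs". servo_tool: Moves the arm, as the interface text tells. Its arguments: {"type":"object","properties":{"plan":{"type":"array"}},"required":["plan"]}

```bash
mkdir -p pics && cat > h.py <<'E'
import numpy as np, cv2
from scipy.spatial.transform import Rotation as R
from workcell import ctrl
def cam(name,obs=None):
    i=ctrl.camera_info(name); f=200/np.tan(np.radians(i['fovy'])/2)
    K=np.array([[f,0,i['cx']],[0,f,i['cy']],[0,0,1]])
    if name=='wrist':
        o=obs or ctrl.get_obs(); T=np.eye(4); T[:3,:3]=R.from_rotvec(o['orientation']).as_matrix(); T[:3,3]=o['ee_pos']
        W=T@np.array(i['T_tool_cam']); Rc=W[:3,:3].T; t=-Rc@W[:3,3]
    else: Rc=R.from_rotvec(np.ravel(i['rvec'])).as_matrix(); t=np.ravel(i['tvec'])
    return K,Rc,t
def ray(c,u,v):
    K,Rc,t=c; d=Rc.T@np.linalg.inv(K)@[u,v,1]; return -Rc.T@t,d/np.linalg.norm(d)
def onz(c,u,v,z):
    o,d=ray(c,u,v); return (o+d*(z-o[2])/d[2]).round(1)
def tri(c1,p1,c2,p2):
    (a,d),(b,e)=ray(c1,*p1),ray(c2,*p2)
    s=np.linalg.lstsq(np.c_[d,-e],b-a,rcond=None)[0]; P,Q=a+s[0]*d,b+s[1]*e
    return ((P+Q)/2).round(1),np.linalg.norm(P-Q).round(1)
def proj(c,P):
    K,Rc,t=c; p=K@(Rc@np.array(P,float)+t); return (p[:2]/p[2]).round(1)
E
python3 - <<'E'
from h import *
o=ctrl.get_obs(); print(o)
for n in('scene','top','wrist'):
    print(n,ctrl.camera_info(n)); cv2.imwrite(f'pics/{n}0.png',ctrl.get_image(n))
    c=cam(n); print((-c[1].T@c[2]).round(0))
E
```

```text
{'t': 0.0, 'qpos': array([-1.36299922e+00,  4.23842053e-01,  1.63067523e+00, -2.55034527e-05,
        1.08860011e+00, -1.89947637e-02]), 'qvel': array([ 0.00020803, -0.00106637,  0.00048158, -0.00013302,  0.0021588 ,
        0.00169174]), 'joint_torque': array([-3.72312516e-04, -5.44634628e+01, -2.73666251e+01,  6.44262764e-02,
        2.27873161e-02, -1.37520647e-04]), 'ee_pos': array([ 140.432435  , -608.41488704,  197.40677486]), 'orientation': array([-3.11990779e+00, -3.55327807e-01,  2.60954967e-04]), 'ft_force': array([-0.32443801,  0.03520094,  0.43768202]), 'moment': array([-0.0312452 , -0.00816748, -0.06975043]), 'grasp_force': 0.0, 'width': 87.95004996941196}
scene {'fovy': 44.27518883621795, 'cx': 320.0313597850482, 'cy': 195.2563880457328, 'rvec': array([ 0.62718233, -2.49128041,  1.33481426]), 'tvec': array([ 436.42606032,  204.23684516, 1337.43161305])}
[-109. 1084.  913.]
top {'fovy': 50.29878970495231, 'cx': 326.87537300357536, 'cy': 203.60378793322303, 'rvec': array([ 1.70377127, -2.24400648,  0.51516651]), 'tvec': array([ 89.65157682, 511.18102681, 939.39428353])}
[  67.   69. 1069.]
wrist {'fovy': 70.66782737829176, 'cx': 320.85562115867043, 'cy': 198.8444706732892, 'T_tool_cam': array([[-1.03872308e-03, -9.70980334e-01, -2.39157087e-01,
         6.42054211e+01],
       [ 9.99999456e-01, -9.87114978e-04, -3.35567230e-04,
         2.33062342e-01],
       [ 8.97536379e-05, -2.39157306e-01,  9.70980831e-01,
        -1.87312434e+02],
       [ 0.00000000e+00,  0.00000000e+00,  0.00000000e+00,
         1.00000000e+00]])}
[ 203. -595.  385.]
```

View pics/scene0.png

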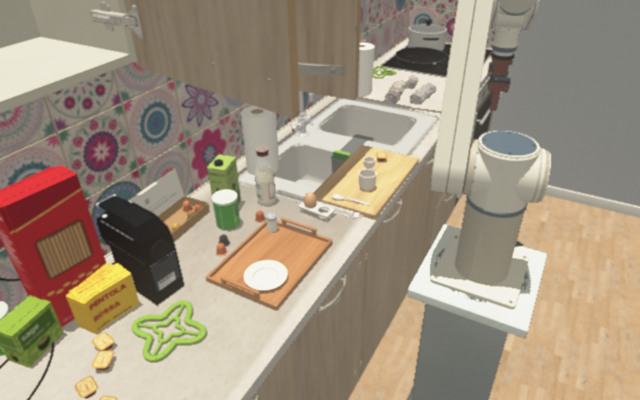

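View pics/top0.png

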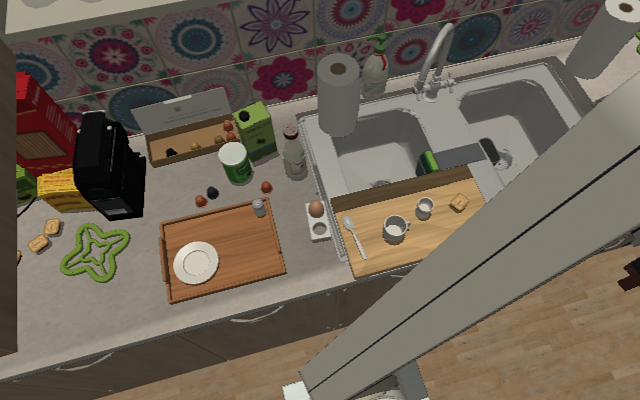

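The scene picture shows the tray (centre ~270,260) with the plate (266,276), the rack with the egg (311,200) and the board (370,180). In the top picture the plate is at (196,263), salt (259,207), egg (316,209), spoon (355,237), cup (395,229), egg cup (425,208) and jam (459,202).

```bash
python3 - <<'E'
from h import *
c=cam('top')
for n,u,v,z in [('plate',196,263,10),('salt',259,207,60),('egg',316,209,50),('spoon bowl',349,223,27),('spoon end',366,258,27),('cup',395,229,78),('eggcup',425,208,72),('jam',459,202,40),('tray TL',163,222,20),('trayBL',170,300,20),('trayTR',273,203,20),('trayBR',285,270,20),('wall?',330,130,0)]:
    print(n,onz(c,u,v,z))
t=cv2.imread('pics/top0.png')[170:310,150:480]; cv2.imwrite('pics/tc.png',cv2.resize(t,None,fx=2.4,fy=2.4,interpolation=cv2.INTER_CUBIC))
E
```

```text
plate [494.1 308.1  10. ]
salt [582.7 116.1  60. ]
egg [541.3 -27.7  50. ]
spoon bowl [ 488.4 -103.9   27. ]
spoon end [ 383.2 -117.5   27. ]
cup [ 420.9 -202.    78. ]
eggcup [ 457.7 -298.1   72. ]
jam [ 462.3 -404.3   40. ]
tray TL [628.9 375.7  20. ]
trayBL [412.1 381.   20. ]
trayTR [604.7  78.5  20. ]
trayBR [410.4  89.7  20. ]
wall? [ 810.7 -142.     0. ]
```

View pics/tc.png

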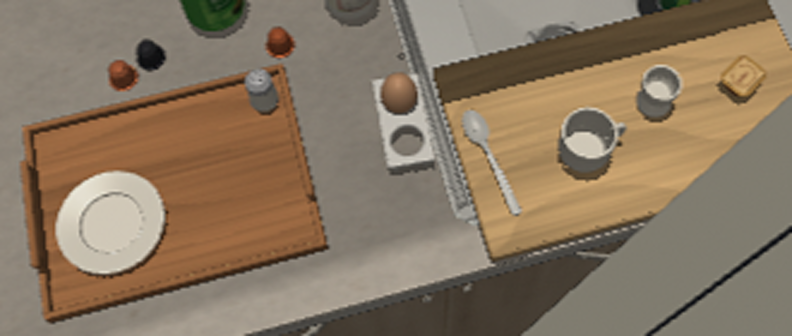

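{"fn": "servo_tool", "kwargs": {"plan": [[0,[160,190,25],-13],[0,[160,190,25],-13],[0,[160,190,25],-13],[0,[160,190,25],-13],[0,[160,190,25],-13],[0,[160,190,25],-13],[0,[320,380,25],-13],[0,[320,380,25],-13],[0,[320,380,25],-13],[0,[320,380,25],-13]]}}

```text
t: 0.98
ee_pos: [408.7, -289.7, 223.3]
orientation: [3.142, -0.001, 0.0]
ft_force: [0.2, -0.1, -0.5]
width: 87.6
grasp_force: 0.0
```

{"fn": "servo_tool", "kwargs": {"plan": [[0,[0,80,0],0],[0,[0,80,0],0],[0,[0,80,0],0],[0,[0,80,0],0],[0,[0,80,0],0]]}}

```text
t: 1.4
ee_pos: [408.2, -211.8, 223.4]
orientation: [3.141, 0.001, 0.001]
ft_force: [-0.0, -0.3, -0.7]
width: 87.8
grasp_force: 0.0
```

```bash
python3 - <<'E'
from h import *
o=ctrl.get_obs(); print(o['t'],o['ee_pos'],o['orientation'])
im=ctrl.get_image('wrist'); cv2.imwrite('pics/w1.png',im); np.savez('w1.npz',K=cam('wrist',o)[0],R=cam('wrist',o)[1],t=cam('wrist',o)[2])
cv2.imwrite('pics/w1b.png',cv2.resize(im,None,fx=1.25,fy=1.25,interpolation=cv2.INTER_CUBIC))
E
```

```text
1.4 [ 408.24114625 -211.77944103  223.38143571] [3.14091935e+00 1.38908412e-03 8.05880526e-04]
```

View pics/w1b.png

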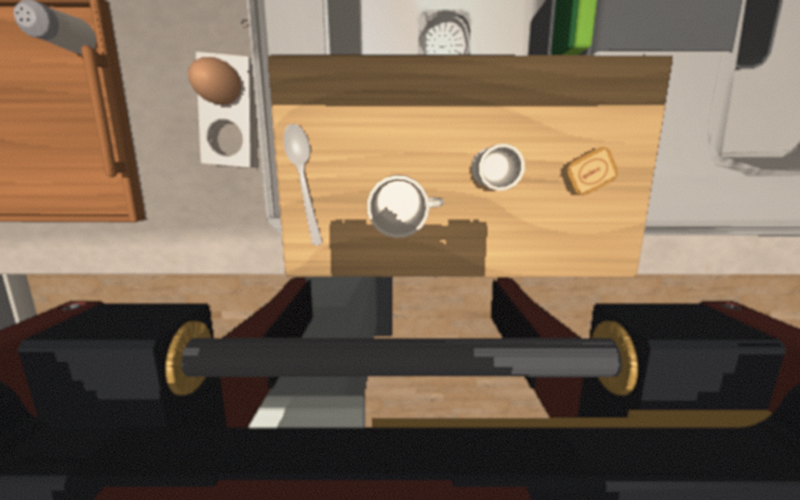

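The wrist picture (1.25x) shows the rack with egg at (216,80), spoon bowl (296,145) to handle end (318,240), cup (398,206) with handle to (440,203), egg cup (500,167), jam (592,171), and the tray's right end at the left edge. I'll take a second place and enlarge both.

{"fn": "servo_tool", "kwargs": {"plan": [[0,[-20,-100,-10],0],[0,[-20,-100,-10],0],[0,[-20,-100,-10],0],[0,[-20,-100,-10],0],[0,[-20,-100,-10],0]]}}

```text
t: 1.87
ee_pos: [387.0, -313.2, 212.7]
orientation: [-3.141, 0.007, 0.001]
ft_force: [-0.1, -0.3, -0.3]
width: 87.6
grasp_force: 0.0
```

```bash
python3 - <<'E'
from h import *
o=ctrl.get_obs(); print(o['t'],o['ee_pos'],o['orientation'],o['qvel'].max())
im=ctrl.get_image('wrist'); cv2.imwrite('pics/w2.png',im); np.savez('w2.npz',K=cam('wrist',o)[0],R=cam('wrist',o)[1],t=cam('wrist',o)[2])
a=cv2.imread('pics/w1.png')[80:202,150:510]; 
c1=cv2.resize(a,None,fx=2.2,fy=2.2,interpolation=cv2.INTER_CUBIC)
c=np.load('w2.npz'); c=(c['K'],c['R'],c['t']); print(proj(c,[450,-250,40]))
u,v=proj(c,[450,-250,40]).astype(int); print(u,v)
x0,y0=max(u-180,0),max(v-62,0); b=im[y0:y0+122,x0:x0+360]; print(x0,y0,b.shape)
c2=cv2.resize(b,None,fx=2.2,fy=2.2,interpolation=cv2.INTER_CUBIC)
cv2.imwrite('pics/pair.png',np.vstack([c1[:,:min(c1.shape[1],c2.shape[1])],c2[:,:min(c1.shape[1],c2.shape[1])]]))
E
```

```text
1.8667 [ 387.04358772 -313.23997953  212.73508781] [-3.14093858e+00  7.06069595e-03  8.62056508e-04] 0.0391108343458912
[269.5 130.7]
269 130
89 68 (122, 360, 3)
```

View pics/pair.png

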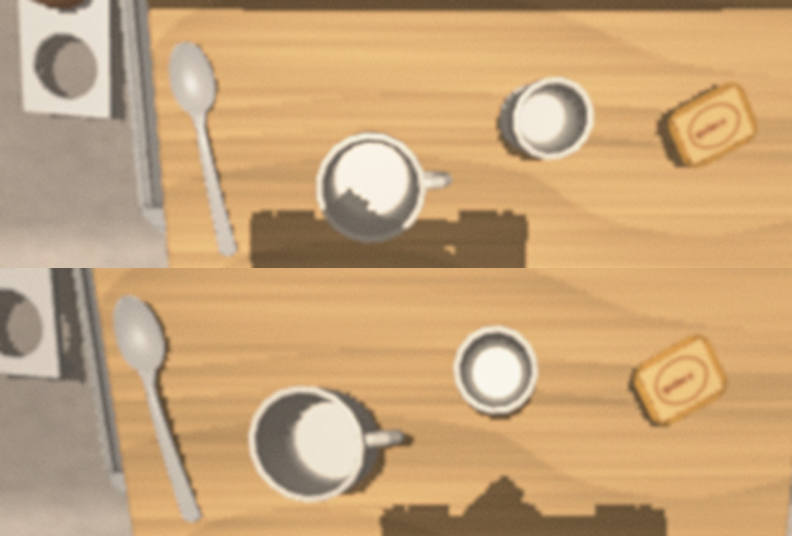

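```bash
python3 - <<'E'
from h import *
L=lambda n:(lambda c:(c['K'],c['R'],c['t']))(np.load(n))
a,b=L('w1.npz'),L('w2.npz'); tp=cam('top')
A=lambda u,v:(150+u/2.2-.27,80+v/2.2-.27); B=lambda u,v:(89+u/2.2-.27,68+(v-268)/2.2-.27)
for n,p,q,z in [('cup rim',(370.5,186.5),(308,443.5),78),('handle end',(451,179),(411,439),65),('eggcup rim',(553,118.5),(496,371),72),('jam c',(712,123.5),(681,379.5),40),
 ('spoon tip',(184,41),(126,296),30),('spoon end',(230,254),(194,521),27),('spoon bowl mid',(192,82),(139,335),29),('spoon neck',(199,115),(149,370),29),
 ('jam top',(738,82),(704,335),40),('jam right',(757,127),(726,380),40)]:
    print(n,tri(a,A(*p),b,B(*q)),onz(a,*A(*p),z),onz(b,*B(*q),z))
print('top cup',onz(tp,150+588/2.4,170+137/2.4,78),'ec',onz(tp,150+661/2.4,170+85/2.4,72),'jam',onz(tp,150+745/2.4,170+75/2.4,40))
E
```

```text
cup rim (array([ 431.9, -208.9,   74.6]), np.float64(0.2)) [ 432.3 -208.9   78. ] [ 432. -210.   78.]
handle end (array([ 432. , -256.6,   39.1]), np.float64(0.3)) [ 434.9 -253.5   65. ] [ 433.3 -260.7   65. ]
eggcup rim (array([ 467.6, -306.4,   70.5]), np.float64(0.4)) [ 467.8 -306.    72. ] [ 467.3 -306.4   72. ]
jam c (array([ 464.1, -410. ,   35.7]), np.float64(0.5)) [ 464.5 -407.8   40. ] [ 463.7 -408.9   40. ]
spoon tip (array([ 510.6, -100.7,   31.3]), np.float64(0.6)) [ 511.1 -100.4   30. ] [510.5 -99.9  30. ]
spoon end (array([ 382.4, -118.4,   23.8]), np.float64(0.6)) [ 383.4 -119.2   27. ] [ 382.6 -119.9   27. ]
spoon bowl mid (array([ 489.1, -103.4,   29.2]), np.float64(1.9)) [ 488.2 -103.1   29. ] [ 490.1 -103.5   29. ]
spoon neck (array([ 470.1, -106.2,   29. ]), np.float64(1.9)) [ 469.2 -106.    29. ] [ 471.1 -106.4   29. ]
jam top (array([ 487.6, -420.6,   38.4]), np.float64(0.5)) [ 487.7 -419.8   40. ] [ 487.2 -420.1   40. ]
jam right (array([ 462.9, -433.1,   42.3]), np.float64(0.8)) [ 462.5 -434.4   40. ] [ 463.3 -434.    40. ]
top cup [ 425.9 -203.7   78. ] ec [ 464.4 -301.8   72. ] jam [ 463.4 -408.9   40. ]
```

Cup rim (432,-209), egg cup (467.5,-306), jam (464,-409), spoon mid (447,-110) at +8°; the measured heights agree with the text. Now grasp the egg cup.

{"fn": "servo_tool", "kwargs": {"plan": [[0.2,[80,7,0],0],[0.2,[80,7,0],0],[0.2,[80,7,-40],0],[0.2,[80,7,-80],0],[0.2,[80,7,-110],0],[0.2,[80,7,-135],0],[0.2,[80,7,-153],0],[0.2,[80,7,-153],0],[0.2,[80,7,-153],0]]}}

```text
t: 2.67
ee_pos: [467.6, -303.5, 59.8]
orientation: [-3.14, -0.001, 0.003]
ft_force: [0.5, 0.7, 0.5]
width: 70.4
grasp_force: 0.0
```

```bash
python3 - <<'E'
from h import *
o=ctrl.get_obs(); print(o['t'],o['ee_pos'],o['ft_force'],o['width'])
cv2.imwrite('pics/w3.png',ctrl.get_image('wrist'))
E
```

```text
2.6667 [ 467.56650806 -303.46708388   59.7604054 ] [0.53108034 0.67167142 0.45617474] 70.41321283847181
```

View pics/w3.png

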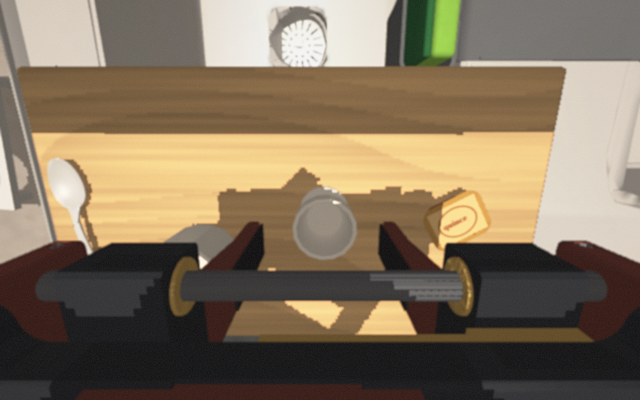

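The egg cup (325,222) sits between the fingers (255 / 387), about 2.5 mm to the right of centre. Correct and close.

{"fn": "servo_tool", "kwargs": {"plan": [[0.2,[0,-2.5,0],0],[1,[0,-2.5,0],0],[1,[0,-2.5,0],0],[1,[0,-2.5,0],0],[1,[0,-2.5,0],0],[1,[0,-2.5,0],0],[1,[0,-2.5,0],0],[1,[0,-2.5,20],0],[1,[0,-2.5,60],0],[1,[0,-2.5,100],0]]}}

```text
t: 3.55
ee_pos: [466.6, -306.1, 159.9]
orientation: [-3.139, 0.0, 0.006]
ft_force: [0.4, -1.5, -0.4]
width: 13.9
grasp_force: 0.0
```

```bash
python3 - <<'E'
from h import *
o=ctrl.get_obs(); print(o['t'],o['ee_pos'],o['ft_force'],o['width'],o['grasp_force'])
E
```

```text
3.55 [ 466.61122325 -306.10310379  159.89088139] [ 0.44479427 -1.52132198 -0.38776399] 13.944391248174599 0.0
```

```bash
python3 - <<'E'
from h import *
o=ctrl.get_obs(); c=cam('wrist',o); np.savez('w4.npz',K=c[0],R=c[1],t=c[2])
cv2.imwrite('pics/w4.png',ctrl.get_image('wrist'))
E
```

```text
(no output)
```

View pics/w4.png

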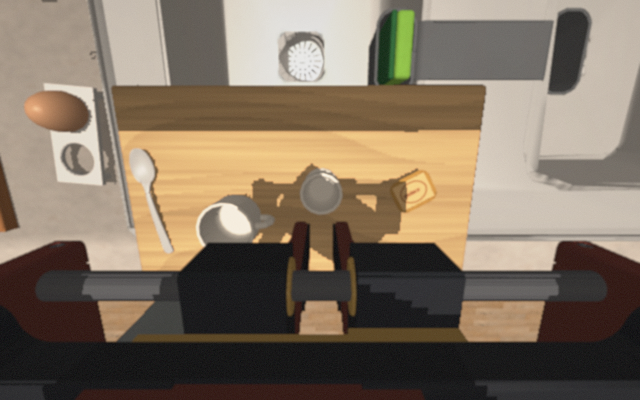

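```bash
python3 - <<'E'
from h import *
L=lambda n:(lambda c:(c['K'],c['R'],c['t']))(np.load(n))
c=L('w4.npz'); print(onz(c,321.5,191,72), proj(c,[466.6,-306,146]),proj(c,[467.5,-306,72]),proj(c,[467.5,-306,22]))
o=ctrl.get_obs();print(o['ee_pos'],o['width'])
E
```

```text
[ 470.8 -306.8   72. ] [320.3 217.9] [320.7 194.3] [320.8 184.6]
[ 471.14529181 -309.16291272  168.59427952] 9.78807694389064
```

The egg cup still stands upright at (322,191), barely moved; the fingers were most likely not firmly closed before the lift. Reopen, let things settle, and retry with a longer close.

{"fn": "servo_tool", "kwargs": {"plan": [[0.2,[0,0,0],0],[0.2,[0,0,0],0],[0.2,[0,0,0],0],[0.2,[0,0,0],0],[0.2,[0,0,0],0],[0.2,[0,0,0],0],[0.2,[0,0,0],0],[0.2,[0,0,0],0]]}}

```text
t: 4.27
ee_pos: [467.7, -306.9, 159.7]
orientation: [-3.141, 0.0, 0.001]
ft_force: [0.7, -0.3, 0.0]
width: 59.7
grasp_force: 0.0
```

```bash
python3 - <<'E'
from h import *
for i in range(2):
    o=ctrl.get_obs(); c=cam('wrist',o); print(o['ee_pos'],o['width'],o['qvel'].round(3))
    im=ctrl.get_image('wrist')
cv2.imwrite('pics/w5.png',im)
g=im[140:260,250:400]; cv2.imwrite('pics/w5c.png',cv2.resize(g,None,fx=4,fy=4,interpolation=cv2.INTER_CUBIC)); np.savez('w5.npz',K=c[0],R=c[1],t=c[2])
E
```

```text
[ 467.73034192 -306.89568746  159.70079055] 59.70769121849113 [-0.    -0.004 -0.004  0.001  0.002  0.001]
[ 467.80865109 -306.93162701  159.83462711] 63.9875699379205 [-0.001 -0.007 -0.002 -0.     0.001 -0.   ]
```

View pics/w5c.png

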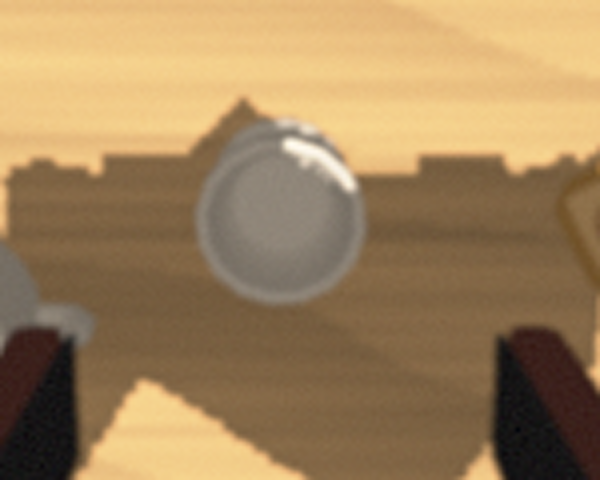

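The egg cup rim is centred at (320,195), between the fingers, at about (467,-306): it never moved. Descend and close longer.

{"fn": "servo_tool", "kwargs": {"plan": [[0.2,[0,0,-40],0],[0.2,[0,0,-75],0],[0.2,[0,0,-100],0],[0.4,[0,0,-100],0],[0.5,[0,0,-100],0],[1,[0,0,-100],0],[1,[0,0,-100],0],[1,[0,0,-100],0],[1,[0,0,-100],0],[1,[0,0,-100],0]]}}

```text
t: 5.2
ee_pos: [468.4, -307.4, 61.2]
orientation: [3.141, -0.0, 0.002]
ft_force: [-0.3, -0.2, 0.1]
width: 26.9
grasp_force: 0.0
```

{"fn": "servo_tool", "kwargs": {"plan": [[1,[0,0,0],0],[1,[0,0,0],0],[1,[0,0,0],0],[1,[0,0,5],0]]}}

```text
t: 5.53
ee_pos: [467.3, -306.6, 64.6]
orientation: [-3.141, 0.0, 0.002]
ft_force: [-0.6, 0.4, 0.2]
width: 1.3
grasp_force: 0.0
```

The fingers shut on nothing although aligned, and in the picture the tips seem nearer to the camera than they should be. I'll measure where the tips really are.

{"fn": "servo_tool", "kwargs": {"plan": [[1,[0,0,40],0],[1,[0,0,80],0],[1,[0,0,100],0],[1,[0,0,100],0],[1,[0,0,100],0],[1,[0,0,100],0],[1,[0,0,100],0]]}}

```text
t: 6.12
ee_pos: [466.9, -306.3, 163.7]
orientation: [-3.14, 0.0, 0.004]
ft_force: [0.7, 0.2, 0.3]
width: 0.5
grasp_force: 0.0
```

```bash
python3 - <<'E'
from h import *
o=ctrl.get_obs(); c=cam('wrist',o); print(o['ee_pos'],o['width'],o['qvel'].round(3))
w=ctrl.get_image('wrist'); s=ctrl.get_image('scene'); t=ctrl.get_image('top')
P=o['ee_pos']
for n in('wrist','scene','top'):
    cc=cam(n,o); print(n,[proj(cc,P+[0,0,dz]) for dz in(-14,25,61)])
rs=lambda im,x,y:cv2.resize(im[y:y+95,x:x+130],None,fx=3,fy=3,interpolation=cv2.INTER_CUBIC)
u,v=proj(cam('scene'),P).astype(int); a,b=proj(cam('top'),P).astype(int)
org=[(255,170),(u-65,v-50),(a-65,b-50)]; print(org)
g=[rs(im,*p) for im,p in zip((w,s,t),org)]
cv2.imwrite('pics/tips.png',np.vstack([np.hstack(g[:2]),np.hstack([g[2],g[2]*0])]))
E
```

```text
[ 466.9174097  -306.33585566  163.704042  ] 0.4880457373998967 [ 0.002  0.008  0.    -0.001  0.001 -0.002]
wrist [array([320.5, 217.9]), array([320.3, 237.4]), array([320. , 264.9])]
scene [array([370.7, 139.5]), array([371.2, 129. ]), array([371.6, 119.1])]
top [array([433.2, 190.2]), array([436.9, 182.4]), array([440.5, 174.8])]
[(255, 170), (np.int64(305), np.int64(85)), (np.int64(369), np.int64(137))]
```

View pics/tips.png

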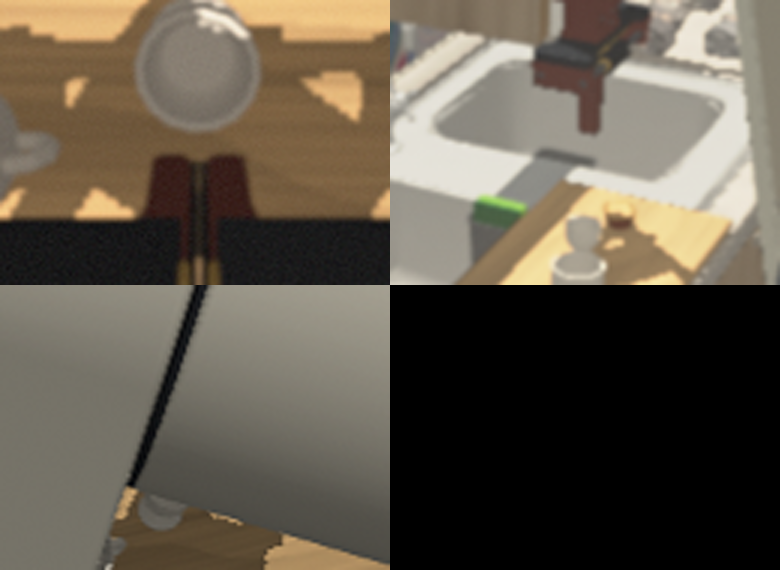

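Scene view: the fingertips are at (371.5,129), which is TCP +25 mm, and the wrist view (tips at row 222) gives +24.5. So the tips stand about 24.5 mm behind the reported TCP, not 14 ahead. Use tip z = TCP z + 24.5 from here on.

{"fn": "servo_tool", "kwargs": {"plan": [[0.2,[0,0,0],0],[0.2,[0,0,0],0],[0.2,[0,0,0],0],[0.2,[0,0,0],0],[0.2,[0,0,0],0],[0.2,[0,0,0],0],[0.2,[0,0,0],0],[0.2,[0,0,0],0],[0.2,[0,0,0],0],[0.2,[0,0,-40],0]]}}

```text
t: 7.1
ee_pos: [472.7, -310.2, 131.1]
orientation: [3.134, -0.0, 0.017]
ft_force: [0.7, -0.5, -0.2]
width: 63.6
grasp_force: 0.0
```

{"fn": "servo_tool", "kwargs": {"plan": [[0.2,[0,0,-35],0],[0.2,[0,0,-65],0],[0.2,[0,0,-85],0],[0.2,[0,0,-100],0],[0.2,[0,0,-100],0],[1,[0,0,-100],0],[1,[0,0,-100],0],[1,[0,0,-100],0],[1,[0,0,-100],0],[1,[0,0,-100],0]]}}

```text
t: 7.93
ee_pos: [468.5, -307.3, 26.3]
orientation: [3.141, -0.0, 0.002]
ft_force: [-0.1, -0.6, 3.9]
width: 41.1
grasp_force: 30.0
```

{"fn": "servo_tool", "kwargs": {"plan": [[1,[0,0,0],0],[1,[0,0,0],0],[1,[0,0,0],0],[1,[0,0,0],0]]}}

```text
t: 8.27
ee_pos: [468.7, -307.4, 26.2]
orientation: [3.141, -0.0, 0.002]
ft_force: [-0.2, 1.7, 6.9]
width: 41.2
grasp_force: 30.0
```

{"fn": "servo_tool", "kwargs": {"plan": [[1,[0,0,40],0],[1,[0,0,80],0],[1,[0,0,120],0],[1,[0,0,160],0],[1,[0,40,175],0],[1,[0,80,175],0],[1,[0,120,175],0],[1,[0,160,175],0],[1,[0,200,175],0],[1,[0,240,175],0]]}}

```text
t: 9.1
ee_pos: [467.3, -65.3, 200.4]
orientation: [3.142, -0.001, 0.001]
ft_force: [1.2, 0.4, -1.5]
width: 41.0
grasp_force: 30.0
```

{"fn": "servo_tool", "kwargs": {"plan": [[1,[0,295,0],0],[1,[0,295,0],0],[1,[0,295,0],0],[1,[0,295,0],0],[1,[0,295,0],0],[1,[0,295,0],0],[1,[0,295,0],0],[1,[0,295,0],0],[1,[0,295,0],0],[1,[0,295,0],0]]}}

```text
t: 9.93
ee_pos: [467.3, 227.8, 199.9]
orientation: [3.141, 0.002, -0.001]
ft_force: [0.4, -0.7, -1.3]
width: 41.3
grasp_force: 30.0
```

{"fn": "servo_tool", "kwargs": {"plan": [[1,[0,0,0],0],[1,[0,0,0],0],[1,[0,0,0],0],[1,[0,0,0],0]]}}

```text
t: 10.27
ee_pos: [468.1, 227.0, 200.3]
orientation: [3.142, -0.003, 0.0]
ft_force: [0.3, 0.5, -2.3]
width: 41.3
grasp_force: 30.0
```

```bash
python3 - <<'E'
from h import *
o=ctrl.get_obs(); c=cam('wrist',o); print(o['t'],o['ee_pos'],o['orientation'],o['width'],o['grasp_force'],o['qvel'].round(3))
w=ctrl.get_image('wrist');cv2.imwrite('pics/w6.png',w);np.savez('w6.npz',K=c[0],R=c[1],t=c[2])
cv2.imwrite('pics/w6b.png',cv2.resize(w[0:260,60:560],None,fx=1.6,fy=1.6,interpolation=cv2.INTER_CUBIC))
E
```

```text
10.2667 [468.12410739 227.00581148 200.284341  ] [ 3.14159099e+00 -2.77753471e-03  1.64819285e-04] 41.28949008332106 29.999596273923324 [ 0.007  0.002 -0.002  0.     0.001  0.   ]
```

View pics/w6b.png

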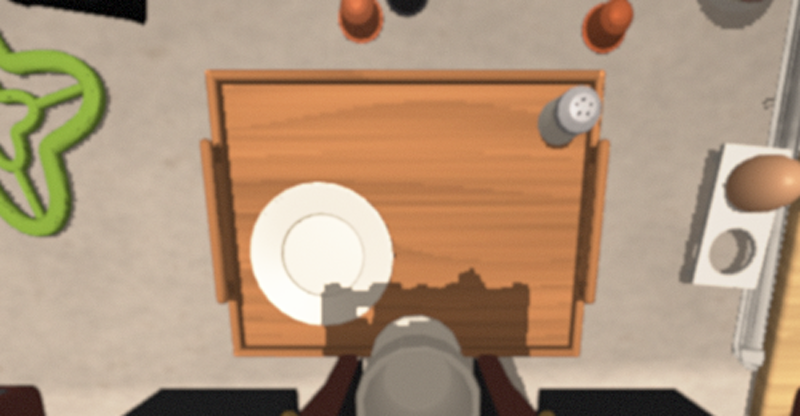

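Wrist picture (crop): plate rim centre (321.5,253), flat middle centre (323,254.5), tray far edge from (207,71) to (606,71) and near edge from (235,355) to (580,355), salt cap (579,109), egg rack on the right with the egg (765,182) and the empty hole (733,251). The egg cup is in the hand at (418,380).

```bash
python3 - <<'E'
from h import *
L=lambda n:(lambda c:(c['K'],c['R'],c['t']))(np.load(n))
c=L('w6.npz'); b=L('w2.npz'); tp=cam('top')
A=lambda u,v:(60+u/1.6-.2,v/1.6-.2)
for n,u,v,z in [('plate rim',321.5,253,19),('flat',323,254.5,11),('rimL',250,253,19),('rimR',393,253,19),('farL',207,71,18),('farR',606,71,18),('nearL',235,355,18),('nearR',580,355,18),('salt cap',579,109,64),('egg',768,182,45),('hole',733,251,22),('rackTL',724,144,22),('rackTR',791,147,22),('rackBL',692,284,22),('rackBR',755,289,22),('barR',607,141,39),('barRn',589,303,39)]:
    print(n,onz(c,*A(u,v),z))
print('plate 2view', tri(c,A(321.5,253),tp,(150+110/2.4,170+222/2.4)))
# rack from w1 crop (scaled 1.25): hole (225,138), TL(197,53) TR(249,56) BL(201,163) BR(250,166), egg(216,80)
a=L('w1.npz')
for n,u,v,z in [('hole',225,138,22),('TL',197,53,22),('TR',249,56,22),('BL',201,163,22),('BR',250,166,22),('egg',216,80,45)]: print('w1',n,onz(a,u/1.25,v/1.25,z))
print(tri(a,(225/1.25,138/1.25),c,A(733,251)),tri(a,(201/1.25,163/1.25),c,A(692,284)))
E
```

```text
plate rim [496.6 304.8  19. ]
flat [494.6 305.3  11. ]
rimL [496.7 362.9  19. ]
rimR [496.4 246.7  19. ]
farL [631.2 382.9  18. ]
farR [630.3  86.4  18. ]
nearL [409.4 384.1  18. ]
nearR [408.6  87.3  18. ]
salt cap [595.3 119.5  64. ]
egg [549.6 -28.3  45. ]
hole [497.6 -27.   22. ]
rackTL [578.5  -6.8  22. ]
rackTR [576.3 -58.2  22. ]
rackBL [470.8   2.2  22. ]
rackBR [466.5 -50.1  22. ]
barR [578.7  89.2  39. ]
barRn [458.7  91.7  39. ]
plate 2view (array([495.6, 307.6,   9.7]), np.float64(1.6))
w1 hole [496.9 -26.6  22. ]
w1 TL [578.1  -8.4  22. ]
w1 TR [575.3 -60.   22. ]
w1 BL [471.3   2.1  22. ]
w1 BR [468.2 -50.   22. ]
w1 egg [548.4 -35.3  45. ]
(array([497.2, -26.8,  22.2]), np.float64(0.7)) (array([471. ,   2.2,  22. ]), np.float64(0.5))
```

Plate at (495.5,305) with its width measured as 116 mm, tray square to the world with centre about (520,235), egg hole about (549,-31.5). All of it fits the given sizes. Place the egg cup.

{"fn": "servo_tool", "kwargs": {"plan": [[1,[28,78,-40],0],[1,[28,78,-70],0],[1,[28,78,-105],0],[1,[28,78,-135],0],[1,[28,78,-155],0],[1,[28,78,-165],0],[1,[28,78,-172],0],[1,[28,78,-176],0],[1,[28,78,-176],0],[1,[28,78,-176],0]]}}

```text
t: 11.15
ee_pos: [497.1, 306.4, 25.7]
orientation: [-3.14, 0.001, -0.003]
ft_force: [-0.3, -0.2, -1.1]
width: 41.3
grasp_force: 30.0
```

{"fn": "servo_tool", "kwargs": {"plan": [[1,[0,0,-3],0],[1,[0,0,-6],0],[1,[0,0,-8],0],[1,[0,0,-8],0],[1,[0,0,-8],0],[1,[0,0,-8],0]]}}

```text
t: 11.65
ee_pos: [495.9, 306.1, 16.2]
orientation: [-3.142, 0.0, -0.0]
ft_force: [-0.9, -0.5, -0.5]
width: 41.4
grasp_force: 30.0
```

{"fn": "servo_tool", "kwargs": {"plan": [[1,[0,0,-1],0],[1,[0,0,-1],0],[0.3,[0,0,-1],0],[0.2,[0,0,-1],0],[0.1,[0,0,-1],0],[0.1,[0,0,-1],0],[0.1,[0,0,-1],0],[0.1,[0,0,-1],0],[0.1,[0,0,-1],0],[0.1,[0,0,-1],0]]}}

```text
t: 12.48
ee_pos: [495.9, 306.0, 15.1]
orientation: [3.142, -0.0, -0.0]
ft_force: [0.4, 0.1, -0.5]
width: 78.9
grasp_force: 0.0
```

{"fn": "servo_tool", "kwargs": {"plan": [[0.1,[0,0,30],0],[0.1,[0,0,70],0],[0.1,[0,0,110],0],[0.1,[0,-40,150],0],[0.1,[-25,-80,180],0],[0.1,[-25,-80,185],0],[0.1,[-25,-80,185],0],[0.1,[-25,-80,185],0],[0.1,[-25,-80,185],0],[0.1,[-25,-80,185],0]]}}

```text
t: 13.32
ee_pos: [470.8, 226.5, 199.1]
orientation: [3.141, 0.001, -0.002]
ft_force: [-0.1, 0.9, -0.4]
width: 78.8
grasp_force: 0.0
```

```bash
python3 - <<'E'
from h import *
o=ctrl.get_obs(); c=cam('wrist',o); print(o['t'],o['ee_pos'],o['width'],o['qvel'].round(3))
w=ctrl.get_image('wrist'); cv2.imwrite('pics/w7.png',w)
for P in ([495.5,305,61],[495.5,305,11]): print(proj(c,P))
u,v=proj(c,[495.5,305,40]).astype(int)
s=w[v-60:v+70,u-75:u+75]; print(u-75,v-60)
sc=ctrl.get_image('scene'); a,b=proj(cam('scene'),[495,305,30]).astype(int)
s2=sc[b-65:b+65,a-75:a+75]; print(a-75,b-65,[proj(cam('scene'),p) for p in([495.5,305,61],[495.5,305,11])])
cv2.imwrite('pics/w7c.png',cv2.resize(np.hstack([s,s2]),None,fx=2.6,fy=2.6,interpolation=cv2.INTER_CUBIC))
np.savez('w7.npz',K=c[0],R=c[1],t=c[2])
E
```

```text
13.3167 [470.76401207 226.48304509 199.13580864] 78.76937680495514 [ 0.005  0.01  -0.001 -0.     0.004  0.   ]
[252.5 164.5]
[261.4 159.9]
181 102
190 206 [array([264.3, 262.8]), array([265.7, 277. ])]
```

View pics/w7c.png

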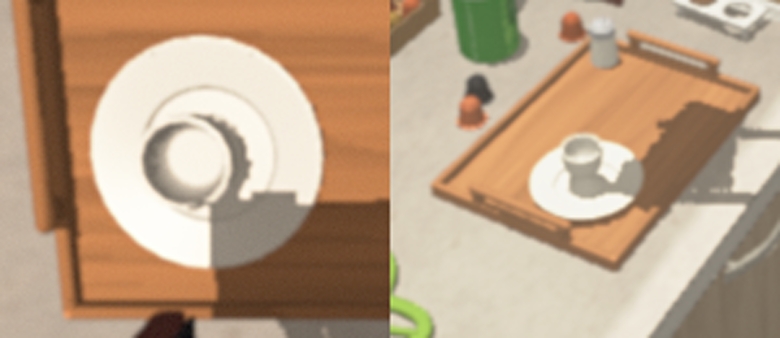

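The egg cup stands upright in the plate's middle: rim at wrist (253.3,163.9), expected (252.5,164.5), so within about 1 mm. Next, the spoon.

{"fn": "servo_tool", "kwargs": {"plan": [[0.3,[11,-331,-80],8],[0.3,[11,-331,-80],8],[0.3,[11,-331,-80],8],[0.3,[11,-331,-80],8],[0.3,[11,-331,-80],8],[0.3,[11,-331,-80],8],[0.3,[11,-331,-80],8],[0.3,[11,-331,-80],8],[0.3,[11,-331,-80],8],[0.3,[11,-331,-80],8]]}}

```text
t: 14.25
ee_pos: [481.5, -107.0, 118.6]
orientation: [-3.134, -0.213, 0.004]
ft_force: [0.2, 0.4, -0.2]
width: 61.3
grasp_force: 0.0
```

{"fn": "servo_tool", "kwargs": {"plan": [[0.4,[0,0,0],0],[0.4,[0,0,0],0],[0.4,[0,0,0],0],[0.4,[0,0,0],0]]}}

```text
t: 14.58
ee_pos: [482.2, -103.6, 120.5]
orientation: [3.134, 0.222, 0.001]
ft_force: [-0.2, 0.0, 0.4]
width: 52.8
grasp_force: 0.0
```

```bash
python3 - <<'E'
from h import *
o=ctrl.get_obs(); print(o['t'],o['ee_pos'],o['orientation'],o['width'],o['qvel'].round(3))
E
```

```text
14.5833 [ 482.18922483 -103.63789008  120.45211283] [3.13367935e+00 2.22442490e-01 6.17191880e-04] 52.76544483438942 [-0.004 -0.002  0.001 -0.002 -0.    -0.002]
```

{"fn": "servo_tool", "kwargs": {"plan": [[0.4,[0,-1,-40],0],[0.4,[0,-1,-75],0],[0.4,[0,-1,-100],0],[0.4,[0,-1,-112],0],[0.4,[0,-1,-117],0],[0.4,[0,-1,-119],0],[0.4,[0,-1,-119],0],[0.4,[0,-1,-119],0]]}}

```text
t: 15.25
ee_pos: [482.8, -105.9, 2.1]
orientation: [3.133, 0.22, 0.003]
ft_force: [0.1, -0.5, 0.0]
width: 52.9
grasp_force: 0.0
```

{"fn": "servo_tool", "kwargs": {"plan": [[0.4,[0,0,-1],0],[0.4,[0,0,-2],0],[0.4,[0,0,-2],0]]}}

```text
t: 15.5
ee_pos: [482.3, -106.1, -0.3]
orientation: [3.134, 0.219, 0.002]
ft_force: [0.3, 1.6, 0.1]
width: 52.5
grasp_force: 0.0
```

{"fn": "servo_tool", "kwargs": {"plan": [[0.4,[0,0,-1],0],[0.6,[0,0,-1],0],[0.8,[0,0,-1],0],[1,[0,0,-1],0],[1,[0,0,-1],0],[1,[0,0,-1],0],[1,[0,0,-1],0],[1,[0,0,-1],0],[1,[0,0,-1],0],[1,[0,0,-1],0]]}}

```text
t: 16.33
ee_pos: [481.9, -106.0, -1.8]
orientation: [-3.134, -0.219, 0.0]
ft_force: [-0.6, -0.2, 0.9]
width: 23.2
grasp_force: 30.0
```

{"fn": "servo_tool", "kwargs": {"plan": [[1,[0,0,0],0],[1,[0,0,4],0],[1,[0,0,12],0],[1,[0,0,25],0],[1,[0,0,40],0],[1,[0,0,40],0]]}}

```text
t: 16.83
ee_pos: [483.7, -106.4, 40.7]
orientation: [3.133, 0.219, 0.006]
ft_force: [1.1, 0.3, -0.0]
width: 23.5
grasp_force: 30.0
```

{"fn": "servo_tool", "kwargs": {"plan": [[1,[0,0,40],0],[1,[0,0,75],0],[1,[10,30,80],-8],[1,[45,321,80],-8],[1,[45,321,80],-8],[1,[45,321,80],-8],[1,[45,321,80],-8],[1,[45,321,80],-8],[1,[45,321,80],-8],[1,[45,321,80],-8]]}}

```text
t: 17.67
ee_pos: [526.4, 214.9, 118.1]
orientation: [-3.142, -0.0, -0.0]
ft_force: [0.8, -0.6, 0.2]
width: 23.3
grasp_force: 30.0
```

{"fn": "servo_tool", "kwargs": {"plan": [[1,[0,30,0],0],[1,[0,30,0],0],[1,[0,30,0],0],[1,[0,30,0],0]]}}

```text
t: 18.0
ee_pos: [526.0, 242.1, 117.7]
orientation: [3.141, 0.001, -0.002]
ft_force: [-0.6, 0.4, 0.6]
width: 23.3
grasp_force: 30.0
```

```bash
python3 - <<'E'
from h import *
o=ctrl.get_obs(); print(o['t'],o['ee_pos'],o['orientation'],o['width'],o['qvel'].round(3))
E
```

```text
18.0 [525.99859797 242.07287263 117.72532837] [ 3.14087161e+00  6.58626239e-04 -1.58364899e-03] 23.340039507035286 [-0.024 -0.008  0.008  0.001  0.     0.002]
```

{"fn": "servo_tool", "kwargs": {"plan": [[1,[2,-28,0],0],[1,[2,-28,-20],0],[1,[2,-28,-60],0],[1,[2,-28,-95],0],[1,[2,-28,-115],0],[1,[2,-28,-125],0],[1,[2,-28,-128],0],[1,[2,-28,-128],0],[1,[2,-28,-128],0]]}}

```text
t: 18.75
ee_pos: [529.7, 214.5, -8.6]
orientation: [-3.141, 0.001, -0.003]
ft_force: [-0.0, 0.9, -0.6]
width: 23.6
grasp_force: 30.0
```

{"fn": "servo_tool", "kwargs": {"plan": [[1,[0,0,-3],0],[1,[0,0,-6],0],[1,[0,0,-6],0],[1,[0,0,-6],0]]}}

```text
t: 19.08
ee_pos: [528.8, 214.9, -15.4]
orientation: [-3.141, -0.0, -0.001]
ft_force: [0.3, 0.4, 0.3]
width: 23.1
grasp_force: 30.0
```

Lower 2 mm more and open only a little so the plate is not touched.

{"fn": "servo_tool", "kwargs": {"plan": [[1,[0,0,-2],0],[1,[0,0,-2],0],[1,[0,0,-2],0],[0.68,[0,0,-2],0],[0.62,[0,0,-2],0],[0.6,[0,0,-2],0],[0.6,[0,0,-2],0],[0.6,[0,0,-2],0],[0.6,[0,0,-2],0],[0.6,[0,0,-2],0]]}}

```text
t: 19.92
ee_pos: [528.5, 214.7, -17.9]
orientation: [3.142, -0.0, -0.0]
ft_force: [-0.1, -0.0, 0.3]
width: 35.2
grasp_force: 0.0
```

{"fn": "servo_tool", "kwargs": {"plan": [[0.6,[0,0,10],0],[0.6,[0,0,40],0],[0.6,[0,0,80],0],[0.4,[0,0,120],0],[0.4,[0,0,150],0],[0.4,[-50,0,190],0],[0.2,[-60,0,217],0],[0.2,[-60,0,217],0],[0.2,[-60,0,217],0],[0.2,[-60,0,217],0]]}}

```text
t: 20.75
ee_pos: [469.0, 214.9, 199.8]
orientation: [-3.141, -0.0, -0.003]
ft_force: [-0.9, 1.1, -0.9]
width: 69.3
grasp_force: 0.0
```

```bash
python3 - <<'E'
from h import *
L=lambda n:(lambda c:(c['K'],c['R'],c['t']))(np.load(n))
o=ctrl.get_obs(); c=cam('wrist',o); print(o['t'],o['ee_pos'],o['width'])
w=ctrl.get_image('wrist'); cv2.imwrite('pics/w8.png',w); np.savez('w8.npz',K=c[0],R=c[1],t=c[2])
# rectify tray floor (z=8) to metric top view, 1mm/px: rows x 630..410, cols y 390..90
xs,ys=np.meshgrid(np.arange(640,410,-1),np.arange(380,90,-1),indexing='ij')
P=np.stack([xs,ys,np.full_like(xs,10)],-1).reshape(-1,3).astype(float)
q=(c[0]@(c[1]@P.T+c[2][:,None])); q=(q[:2]/q[2]).T.reshape(xs.shape+(2,)).astype(np.float32)
r=cv2.remap(w,q[...,0],q[...,1],cv2.INTER_CUBIC)
cv2.imwrite('pics/w8r.png',cv2.resize(r,None,fx=2.5,fy=2.5))
hsv=cv2.cvtColor(r,cv2.COLOR_BGR2HSV); m=((hsv[...,1]<70)&(hsv[...,2]>60)).astype(np.uint8)
m[:, :135]=0
n,l,s,ct=cv2.connectedComponentsWithStats(m)
for i in range(1,n):
    if s[i,4]>200:
        rr=cv2.minAreaRect(np.argwhere(l==i)[:,::-1].astype(np.float32)); print(s[i],640-rr[0][1],380-rr[0][0],rr[1:])
E
```

```text
20.75 [469.02975803 214.90822825 199.82493808] 69.32571913252377
[135   0 155   7 933] 637.0 168.0 ((6.0, 154.0), 90.0)
[ 248   18   42   42 1302] 601.4076919555664 109.6614990234375 ((33.6134147644043, 47.877403259277344), 60.2551155090332)
[ 153   83   26  129 1603] 493.0 214.5 ((128.0, 25.0), 90.0)
```

The spoon lies at (493,214.5), bowl away and aligned with the tray (128x25 mm blob, angle 0). Now the jam.

{"fn": "servo_tool", "kwargs": {"plan": [[0.1,[-5,-400,0],22],[0.1,[-5,-400,0],22],[0.1,[-5,-400,0],22],[0.1,[-5,-400,0],22],[0.1,[-5,-400,0],22],[0.1,[-5,-400,0],22],[0.1,[-5,-400,0],22],[0.1,[-5,-400,0],22],[0.1,[-5,-400,0],22],[0.1,[-5,-400,0],22]]}}

```text
t: 21.63
ee_pos: [462.9, -188.0, 197.4]
orientation: [-3.083, -0.597, 0.004]
ft_force: [0.6, -0.1, 0.5]
width: 79.1
grasp_force: 0.0
```

{"fn": "servo_tool", "kwargs": {"plan": [[0.1,[0,-224,-100],0],[0.1,[0,-224,-100],0],[0.1,[0,-224,-100],0],[0.1,[0,-224,-100],0],[0.1,[0,-224,-100],0],[0.1,[0,-224,-100],0],[0.1,[0,-224,-100],0],[0.1,[0,-224,-100],0],[0.1,[0,-224,-100],0],[0.1,[0,-224,-100],0]]}}

```text
t: 22.47
ee_pos: [463.5, -408.1, 98.7]
orientation: [-3.083, -0.6, 0.001]
ft_force: [-0.2, -0.3, -0.2]
width: 79.0
grasp_force: 0.0
```

```bash
cat > rect.py <<'E'
from h import *
def rect(w,c,x1,x0,y1,y0,z):
    xs,ys=np.meshgrid(np.arange(x1,x0,-1),np.arange(y1,y0,-1),indexing='ij')
    P=np.stack([xs,ys,np.full_like(xs,z)],-1).reshape(-1,3).astype(float)
    q=(c[0]@(c[1]@P.T+c[2][:,None])); q=(q[:2]/q[2]).T.reshape(xs.shape+(2,)).astype(np.float32)
    return cv2.remap(w,q[...,0],q[...,1],cv2.INTER_CUBIC)
E
python3 - <<'E'
from rect import *
o=ctrl.get_obs(); c=cam('wrist',o); print(o['t'],o['ee_pos'],np.degrees(2*np.arctan2(o['orientation'][1],o['orientation'][0])),o['width'],o['qvel'].round(3))
L=lambda n:(lambda c:(c['K'],c['R'],c['t']))(np.load(n))
a=cv2.resize(rect(cv2.imread('pics/w1.png'),L('w1.npz'),515,415,-365,-460,40),None,fx=4,fy=4,interpolation=cv2.INTER_CUBIC)
b=cv2.resize(rect(cv2.imread('pics/w2.png'),L('w2.npz'),515,415,-365,-460,40),None,fx=4,fy=4,interpolation=cv2.INTER_CUBIC)
cv2.imwrite('pics/jam.png',np.hstack([a,b]))
E
```

```text
22.4667 [ 463.5176105  -408.13956468   98.67201726] -337.967497368974 79.01310890843966 [ 0.011 -0.021  0.001 -0.003  0.    -0.003]
```

View pics/jam.png

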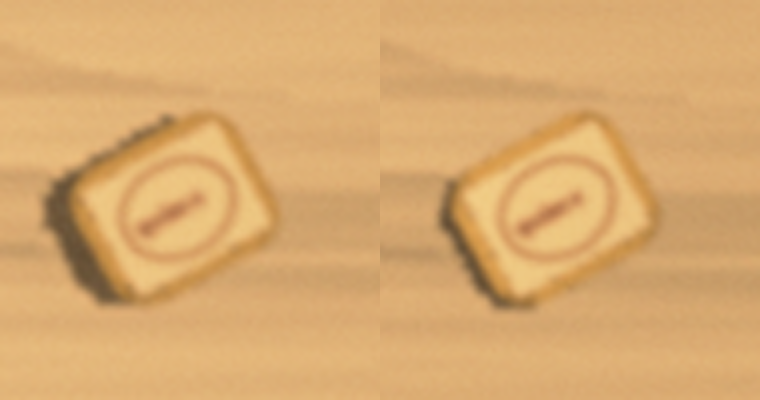

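Rectified views: the jam lid is centred at (176,207) and (556,208), which is (463,-409), and its long edge gives a yaw of about 28°. Turn 6° more and grasp.

{"fn": "servo_tool", "kwargs": {"plan": [[0.1,[0,-1,-35],6],[0.1,[0,-1,-65],6],[0.1,[0,-1,-85],6],[0.1,[0,-1,-94],6],[0.1,[0,-1,-97],6],[0.1,[0,-1,-97],6],[0.4,[0,-1,-97],6],[1,[0,-1,-97],6],[1,[0,-1,-97],6],[1,[0,-1,-97],6]]}}

```text
t: 23.3
ee_pos: [464.2, -410.7, 3.2]
orientation: [3.047, 0.76, 0.001]
ft_force: [0.6, -0.5, -0.1]
width: 55.5
grasp_force: 0.0
```

{"fn": "servo_tool", "kwargs": {"plan": [[1,[0,0,0],0],[1,[0,0,0],0],[1,[0,0,0],0],[1,[0,0,0],0],[1,[0,0,0],0],[1,[0,0,0],0]]}}

```text
t: 23.8
ee_pos: [463.7, -410.4, 2.5]
orientation: [3.048, 0.76, 0.0]
ft_force: [-1.0, 1.3, 5.7]
width: 40.9
grasp_force: 30.0
```

{"fn": "servo_tool", "kwargs": {"plan": [[1,[0,0,5],0],[1,[0,0,20],0],[1,[0,0,50],0],[1,[0,0,90],0],[1,[0,30,120],0],[1,[0,270,120],-28],[1,[0,270,120],-28],[1,[0,270,120],-28],[1,[0,270,120],-28],[1,[0,270,120],-28]]}}

```text
t: 24.63
ee_pos: [463.3, -174.3, 122.3]
orientation: [3.141, -0.011, 0.001]
ft_force: [1.2, 0.5, -0.8]
width: 40.3
grasp_force: 30.0
```

{"fn": "servo_tool", "kwargs": {"plan": [[1,[60,400,0],0],[1,[60,400,0],0],[1,[60,400,0],0],[1,[60,400,0],0],[1,[60,400,0],0],[1,[60,400,0],0],[1,[60,400,0],0],[1,[60,400,0],0],[1,[60,400,0],0],[1,[60,400,0],0]]}}

```text
t: 25.47
ee_pos: [523.9, 227.5, 122.3]
orientation: [-3.141, -0.002, -0.001]
ft_force: [0.4, -0.2, -0.3]
width: 41.0
grasp_force: 30.0
```

```bash
python3 - <<'E'
from h import *
o=ctrl.get_obs(); print(o['t'],o['ee_pos'],o['orientation'],o['width'],o['grasp_force'],o['qvel'].round(3))
E
```

```text
25.4667 [523.85152753 227.53725364 122.27470687] [-3.14088442e+00 -2.15768030e-03 -1.18737820e-03] 41.009241839569746 29.999539110576734 [ 0.521  0.227 -0.387 -0.01   0.169  0.513]
```

{"fn": "servo_tool", "kwargs": {"plan": [[1,[0,0,0],0],[1,[0,0,0],0],[1,[0,0,0],0]]}}

```text
t: 25.72
ee_pos: [523.0, 223.4, 121.7]
orientation: [3.141, 0.001, -0.002]
ft_force: [0.7, -0.5, 0.1]
width: 40.9
grasp_force: 30.0
```

{"fn": "servo_tool", "kwargs": {"plan": [[1,[69,82,-10],0],[1,[69,82,-10],0],[1,[69,82,-10],0],[1,[69,82,-40],0],[1,[69,82,-75],0],[1,[69,82,-105],0],[1,[69,82,-122],0],[1,[69,82,-128],0],[1,[69,82,-128],0],[1,[69,82,-128],0]]}}

```text
t: 26.55
ee_pos: [593.3, 305.2, -5.2]
orientation: [-3.141, 0.002, -0.001]
ft_force: [0.1, -0.2, 0.5]
width: 40.9
grasp_force: 30.0
```

{"fn": "servo_tool", "kwargs": {"plan": [[1,[0,0,-2],0],[1,[0,0,-4],0],[1,[0,0,-6],0],[1,[0,0,-6],0],[1,[0,0,-6],0]]}}

```text
t: 26.97
ee_pos: [592.8, 306.3, -11.5]
orientation: [-3.141, -0.0, -0.001]
ft_force: [-0.0, 0.5, 0.2]
width: 40.8
grasp_force: 30.0
```

{"fn": "servo_tool", "kwargs": {"plan": [[1,[0,0,-2],0],[1,[0,0,-2],0],[1,[0,0,-2],0],[0.3,[0,0,-2],0],[0.3,[0,0,-2],0],[0.3,[0,0,-2],0],[0.3,[0,0,-2],0],[0.3,[0,0,-2],0],[0.3,[0,0,-2],0],[0.3,[0,0,-2],0]]}}

```text
t: 27.8
ee_pos: [592.6, 306.1, -14.0]
orientation: [3.142, -0.0, -0.0]
ft_force: [-0.4, 0.2, -0.5]
width: 61.4
grasp_force: 0.0
```

{"fn": "servo_tool", "kwargs": {"plan": [[0.3,[0,0,40],0],[0.3,[0,0,80],0],[0.3,[-30,-10,110],0],[0.3,[-60,-40,130],0],[0.1,[-100,-60,160],0],[0.1,[-124,-91,190],0],[0,[-124,-91,213],0],[0,[-124,-91,213],0],[0,[-124,-91,213],0],[0,[-124,-91,213],0]]}}

```text
t: 28.63
ee_pos: [469.1, 215.3, 199.3]
orientation: [-3.141, 0.001, -0.002]
ft_force: [1.6, 0.1, 0.2]
width: 87.3
grasp_force: 0.0
```

```bash
python3 - <<'E'
from rect import *
o=ctrl.get_obs(); c=cam('wrist',o); print(o['t'],o['ee_pos'],o['width'],o['qvel'].round(2))
w=ctrl.get_image('wrist'); cv2.imwrite('pics/w9.png',w); np.savez('w9.npz',K=c[0],R=c[1],t=c[2])
r=rect(w,c,640,400,385,85,24); cv2.imwrite('pics/w9r.png',cv2.resize(r,None,fx=2.4,fy=2.4,interpolation=cv2.INTER_CUBIC))
sc=ctrl.get_image('scene'); cv2.imwrite('pics/s9.png',sc)
h=cv2.cvtColor(r,cv2.COLOR_BGR2HSV); print('tray',h[120,180],'jam',h[45:51:5,70:90:5].reshape(-1,3))
E
```

```text
28.6333 [469.05537336 215.26715261 199.25849309] 87.30493675473902 [ 0.    0.04  0.    0.   -0.    0.  ]
tray [ 12 144 183] jam [[ 16 129 232]
 [ 16 129 231]
 [ 17 126 234]
 [ 17 122 238]
 [ 19 118 242]
 [ 21 110 248]
 [ 21 110 248]
 [ 21 108 248]]
```

```bash
python3 - <<'E'
from rect import *
L=lambda n:(lambda c:(c['K'],c['R'],c['t']))(np.load(n))
r=rect(cv2.imread('pics/w9.png'),L('w9.npz'),640,400,385,85,24); h=cv2.cvtColor(r,cv2.COLOR_BGR2HSV).astype(int)
m=((h[...,2]>205)&(h[...,1]>60)).astype(np.uint8)
n,l,s,ct=cv2.connectedComponentsWithStats(m)
for i in range(1,n):
    if s[i,4]>300:
        rr=cv2.minAreaRect(np.argwhere(l==i)[:,::-1].astype(np.float32)); print(s[i],640-rr[0][1],385-rr[0][0],rr[1:])
r=rect(cv2.imread('pics/w9.png'),L('w9.npz'),620,420,380,110,8); h=cv2.cvtColor(r,cv2.COLOR_BGR2HSV)
E
```

```text
[  17   22  228   49 3718] 600.1721305847168 255.1065673828125 ((44.0003776550293, 229.96080017089844), 84.80557250976562)
[106  58  68   9 339] 578.0709648132324 245.51632690429688 ((7.539780139923096, 67.11546325683594), 88.36341857910156)
```

{"fn": "servo_tool", "kwargs": {"plan": [[0,[-37,-300,0],70],[0,[-37,-300,0],70],[0,[-37,-300,0],70],[0,[-37,-300,0],70],[0,[-37,-300,0],70],[0,[-37,-300,0],70],[0,[-37,-300,0],70],[0,[-37,-300,0],70],[0,[-37,-300,0],70],[0,[-37,-300,0],70]]}}

```text
t: 29.57
ee_pos: [431.2, -87.2, 197.6]
orientation: [-2.66, -1.668, 0.004]
ft_force: [-0.4, -0.9, 0.4]
width: 87.8
grasp_force: 0.0
```

{"fn": "servo_tool", "kwargs": {"plan": [[0,[0,-125,-60],20],[0,[0,-125,-60],20],[0,[0,-125,-60],20],[0,[0,-125,-60],20],[0,[0,-125,-60],20],[0,[0,-125,-60],20],[0,[0,-125,-60],20]]}}

```text
t: 30.15
ee_pos: [431.4, -209.3, 138.1]
orientation: [-2.334, -2.1, 0.001]
ft_force: [-0.9, 0.4, -0.6]
width: 87.7
grasp_force: 0.0
```

```bash
python3 - <<'E'
from h import *
o=ctrl.get_obs(); print(o['t'],o['ee_pos'],R.from_rotvec(o['orientation']).as_matrix().round(3)[:,0],o['width'],o['qvel'].round(3))
E
```

```text
30.15 [ 431.39706369 -209.28276493  138.08818463] [0.105 0.994 0.001] 87.66130681239834 [ 0.016 -0.025  0.003 -0.    -0.001 -0.003]
```

{"fn": "servo_tool", "kwargs": {"plan": [[0,[0.5,0,-20],6],[0,[0.5,0,-55],6],[0,[0.5,0,-85],6],[0,[0.5,0,-105],6],[0,[0.5,0,-115],6],[0,[0.5,0,-117],6],[0,[0.5,0,-117],6],[0.2,[0.5,0,-117],6],[1,[0.5,0,-117],6],[1,[0.5,0,-117],6]]}}

```text
t: 30.98
ee_pos: [433.1, -210.3, 23.3]
orientation: [2.22, 2.22, 0.001]
ft_force: [-0.1, 0.3, -0.6]
width: 71.4
grasp_force: 0.0
```

{"fn": "servo_tool", "kwargs": {"plan": [[1,[0,0,0],0],[1,[0,0,0],0],[1,[0,0,0],0],[1,[0,0,0],0],[1,[0,0,0],0],[1,[0,0,0],0]]}}

```text
t: 31.48
ee_pos: [432.5, -210.1, 22.6]
orientation: [2.221, 2.221, 0.0]
ft_force: [-0.9, -0.2, 7.9]
width: 57.1
grasp_force: 30.0
```

{"fn": "servo_tool", "kwargs": {"plan": [[1,[0,0,15],0],[1,[0,0,50],0],[1,[0,0,90],0],[1,[0,0,125],0],[1,[0,20,130],0],[1,[62,362,130],0],[1,[62,362,130],0],[1,[62,362,130],0],[1,[62,362,130],0],[1,[62,362,130],0]]}}

```text
t: 32.32
ee_pos: [469.0, 16.9, 152.2]
orientation: [2.222, 2.221, 0.0]
ft_force: [0.9, -0.6, -0.6]
width: 57.0
grasp_force: 30.0
```

```bash
python3 - <<'E'
from h import *
o=ctrl.get_obs(); print(o['t'],o['ee_pos'],o['width'],o['grasp_force'])
E
```

```text
32.3167 [469.04499329  16.91663448 152.1927105 ] 56.9670527913483 29.99855419373489
```

{"fn": "servo_tool", "kwargs": {"plan": [[1,[26,133,0],0],[1,[26,133,0],0],[1,[26,133,0],0],[1,[26,133,0],0],[1,[26,133,0],0],[1,[26,133,0],0]]}}

```text
t: 32.82
ee_pos: [494.7, 148.0, 151.7]
orientation: [-2.219, -2.223, 0.002]
ft_force: [-0.2, -0.5, -1.1]
width: 56.9
grasp_force: 30.0
```

{"fn": "servo_tool", "kwargs": {"plan": [[1,[0,4,-35],0],[1,[0,4,-70],0],[1,[0,4,-100],0],[1,[0,4,-122],0],[1,[0,4,-134],0],[1,[0,4,-138],0],[1,[0,4,-138],0],[1,[0,4,-138],0]]}}

```text
t: 33.48
ee_pos: [496.1, 151.6, 15.0]
orientation: [2.222, 2.22, 0.001]
ft_force: [0.3, 0.3, -2.1]
width: 57.0
grasp_force: 30.0
```

{"fn": "servo_tool", "kwargs": {"plan": [[1,[0,0,-2],0],[1,[0,0,-4],0],[1,[0,0,-6],0],[1,[0,0,-6],0],[1,[0,0,-6],0]]}}

```text
t: 33.9
ee_pos: [495.4, 152.2, 8.3]
orientation: [2.221, 2.222, 0.0]
ft_force: [-0.3, 0.5, -1.0]
width: 57.0
grasp_force: 30.0
```

{"fn": "servo_tool", "kwargs": {"plan": [[1,[0,0,-2],0],[1,[0,0,-2],0],[1,[0,0,-2],0],[0,[0,0,-2],0],[0,[0,0,-2],0],[0,[0,0,-2],0],[0,[0,0,-2],0],[0,[0,0,-2],0],[0,[0,0,-2],0],[0,[0,0,-2],0]]}}

```text
t: 34.73
ee_pos: [495.3, 152.0, 6.0]
orientation: [-2.222, -2.221, 0.0]
ft_force: [0.1, 0.3, -0.4]
width: 87.5
grasp_force: 0.0
```

{"fn": "servo_tool", "kwargs": {"plan": [[0,[0,0,30],0],[0,[0,0,70],0],[0,[0,0,110],0],[0,[0,0,150],0],[0,[-25,63,190],-70],[0,[-25,63,192],-70],[0,[-25,63,192],-70],[0,[-25,63,192],-70],[0,[-25,63,192],-70],[0,[-25,63,192],-70]]}}

```text
t: 35.57
ee_pos: [470.1, 215.4, 198.3]
orientation: [2.877, 1.263, 0.001]
ft_force: [0.5, 0.1, 0.0]
width: 87.7
grasp_force: 0.0
```

{"fn": "servo_tool", "kwargs": {"plan": [[0,[0,0,0],-47],[0,[0,0,0],-47],[0,[0,0,0],-47],[0,[0,0,0],-47],[0,[0,0,0],-47],[0,[0,0,0],-47],[0,[0,0,0],-47]]}}

```text
t: 36.15
ee_pos: [470.2, 215.0, 198.0]
orientation: [3.141, 0.009, -0.0]
ft_force: [-0.5, 0.2, -0.1]
width: 87.9
grasp_force: 0.0
```

```bash
python3 - <<'E'
from rect import *
o=ctrl.get_obs(); c=cam('wrist',o); print(o['t'],o['ee_pos'],R.from_rotvec(o['orientation']).as_matrix().round(3)[:,0],o['width'],o['qvel'].round(2))
w=ctrl.get_image('wrist'); cv2.imwrite('pics/w10.png',w); np.savez('w10.npz',K=c[0],R=c[1],t=c[2])
r=rect(w,c,640,420,385,85,24); cv2.imwrite('pics/w10r.png',cv2.resize(r,None,fx=2.4,fy=2.4,interpolation=cv2.INTER_CUBIC))
E
```

```text
36.15 [470.15707365 214.9950571  197.96783077] [ 1.     0.006 -0.   ] 87.94687612383775 [ 0.   -0.   -0.   -0.   -0.    0.76]
```

View pics/w10r.png

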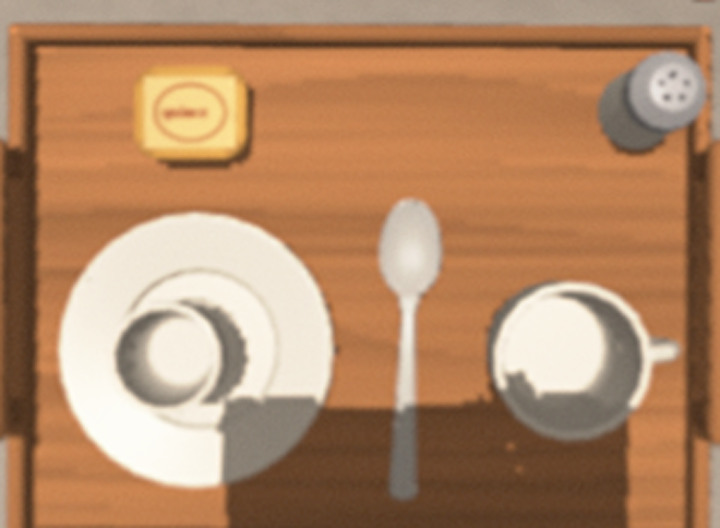

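The tray view shows the jam at (192,113), which is (593,305), the spoon along y≈215 with its bowl away, the cup upright at y≈152 with its handle right, the egg cup on the plate and the salt untouched. Now the egg.

{"fn": "servo_tool", "kwargs": {"plan": [[0,[79,-246,-20],0],[0,[79,-246,-20],0],[0,[79,-246,-20],0],[0,[79,-246,-20],0],[0,[79,-246,-20],0],[0,[79,-246,-20],0],[0,[79,-246,-60],0],[0,[79,-246,-60],0],[0,[79,-246,-60],0],[0,[79,-246,-60],0]]}}

```text
t: 37.03
ee_pos: [549.2, -30.4, 138.5]
orientation: [-3.141, -0.021, 0.001]
ft_force: [0.9, -0.1, 0.3]
width: 87.7
grasp_force: 0.0
```

```bash
python3 - <<'E'
from rect import *
o=ctrl.get_obs(); c=cam('wrist',o); print(o['t'],o['ee_pos'],R.from_rotvec(o['orientation']).as_matrix().round(3)[:,0],o['width'],o['qvel'].round(2))
w=ctrl.get_image('wrist'); cv2.imwrite('pics/w11.png',w)
h=cv2.cvtColor(w,cv2.COLOR_BGR2HSV).astype(int); u0,v0=proj(c,[549,-31.5,45]); print(u0,v0)
m=((h[...,1]>80)&(h[...,0]<18)&(h[...,2]>70)).astype(np.uint8)
n,l,s,ct=cv2.connectedComponentsWithStats(m)
for i in range(1,n):
    if s[i,4]>300 and abs(ct[i]-[u0,v0]).max()<60: print(s[i],ct[i])
# predicted silhouette of the egg (stacked circles)
def sil(x,y):
    P=[]
    for k in np.linspace(-1,1,30):
        z=33+k*(21.5 if k<0 else 34.5); rr=21.5*np.sqrt(1-k*k)
        P+= [[x+rr*np.cos(a),y+rr*np.sin(a),z] for a in np.linspace(0,6.28,40)]
    q=np.array([proj(c,p) for p in P if p[2]>22]); return q.min(0),q.max(0)
print(sil(549,-31.5))
E
```

```text
37.0333 [549.21844048 -30.3730889  138.54915566] [ 1.     0.013 -0.   ] 87.74223256226578 [ 0.02 -0.03 -0.01  0.   -0.01  0.  ]
321.7 194.4
[ 302  173   39   40 1211] [320.90586292 192.87530966]
(array([301.3, 171.5]), array([342. , 213.3]))
```

The egg's silhouette (302–341, 173–213) matches the prediction for (549,-31.5). Descend and grasp.

{"fn": "servo_tool", "kwargs": {"plan": [[0,[-0.5,-1,-40],0],[0,[-0.5,-1,-75],0],[0,[-0.5,-1,-105],0],[0,[-0.5,-1,-125],0],[0,[-0.5,-1,-134],0],[0,[-0.5,-1,-137],0],[0,[-0.5,-1,-137],0],[0.2,[-0.5,-1,-137],0],[0.3,[-0.5,-1,-137],0],[0.4,[-0.5,-1,-137],0]]}}

```text
t: 37.92
ee_pos: [550.0, -31.9, 2.6]
orientation: [3.141, 0.02, 0.004]
ft_force: [-0.2, 0.3, 0.8]
width: 71.2
grasp_force: 0.0
```

{"fn": "servo_tool", "kwargs": {"plan": [[0.45,[0,0,0],0],[0.5,[0,0,0],0],[0.6,[0,0,0],0],[1,[0,0,0],0],[1,[0,0,0],0],[1,[0,0,0],0],[1,[0,0,0],0],[1,[0,0,0],0]]}}

```text
t: 38.58
ee_pos: [548.9, -30.9, 1.3]
orientation: [-3.14, -0.019, 0.0]
ft_force: [0.0, 6.7, 2.6]
width: 42.0
grasp_force: 30.0
```

{"fn": "servo_tool", "kwargs": {"plan": [[1,[0,0,10],0],[1,[0,0,40],0],[1,[0,0,75],0],[1,[0,0,110],0],[1,[-10,30,120],0],[1,[-53,337,120],0],[1,[-53,337,120],0],[1,[-53,337,120],0],[1,[-53,337,120],0],[1,[-53,337,120],0]]}}

```text
t: 39.42
ee_pos: [509.4, 206.0, 121.7]
orientation: [3.142, 0.019, 0.001]
ft_force: [0.8, 0.4, -0.5]
width: 42.1
grasp_force: 30.0
```

{"fn": "servo_tool", "kwargs": {"plan": [[1,[-20,120,0],0],[1,[-20,120,0],0],[1,[-20,120,0],0],[1,[-20,120,0],0],[1,[-20,120,0],0],[1,[-20,120,0],0]]}}

```text
t: 39.92
ee_pos: [489.6, 323.9, 121.1]
orientation: [3.141, 0.021, -0.001]
ft_force: [-0.6, 0.5, -0.0]
width: 42.0
grasp_force: 30.0
```

{"fn": "servo_tool", "kwargs": {"plan": [[1,[6.5,-18,0],0],[1,[6.5,-18,-20],0],[1,[6.5,-18,-45],0],[1,[6.5,-18,-62],0],[1,[6.5,-18,-70],0],[1,[6.5,-18,-70],0],[1,[6.5,-18,-70],0],[1,[6.5,-18,-70],0],[1,[6.5,-18,-70],0]]}}

```text
t: 40.67
ee_pos: [497.4, 306.7, 52.3]
orientation: [-3.141, -0.019, -0.003]
ft_force: [-0.7, 0.5, -0.7]
width: 41.5
grasp_force: 30.0
```

```bash
python3 - <<'E'
from h import *
o=ctrl.get_obs(); print(o['t'],o['ee_pos'],o['width'],o['qvel'].round(3))
E
```

```text
40.6667 [497.37535681 306.65419875  52.34357917] 41.54164208086742 [ 0.005  0.001  0.003 -0.    -0.002 -0.001]
```

{"fn": "servo_tool", "kwargs": {"plan": [[1,[-1,-0.5,-3],0],[1,[-1,-0.5,-6],0],[1,[-1,-0.5,-9],0],[1,[-1,-0.5,-10],0],[1,[-1,-0.5,-10],0],[1,[-1,-0.5,-10],0]]}}

```text
t: 41.17
ee_pos: [495.5, 306.2, 41.2]
orientation: [-3.141, -0.02, -0.0]
ft_force: [-0.3, 1.2, 2.5]
width: 42.0
grasp_force: 30.0
```

{"fn": "servo_tool", "kwargs": {"plan": [[1,[0,0,-0.5],0],[1,[0,0,-0.5],0],[0.5,[0,0,-0.5],0],[0.48,[0,0,-0.5],0],[0.45,[0,0,-0.5],0],[0.4,[0,0,-0.5],0],[0.35,[0,0,-0.5],0],[0.3,[0,0,-0.5],0],[0.2,[0,0,-0.5],0],[0.1,[0,0,-0.5],0]]}}

```text
t: 42.0
ee_pos: [495.4, 305.9, 40.5]
orientation: [3.141, 0.019, -0.0]
ft_force: [0.7, -0.0, 0.2]
width: 71.6
grasp_force: 0.0
```

{"fn": "servo_tool", "kwargs": {"plan": [[0,[0,0,0],0],[0,[0,0,0],0],[0,[0,0,20],0],[0,[0,0,50],0],[0,[0,0,90],0],[0,[0,0,125],0],[0,[-10,-20,150],0],[0,[-30,-80,160],0],[0,[-30,-80,160],0],[0,[-30,-80,160],0]]}}

```text
t: 42.83
ee_pos: [464.0, 223.0, 201.7]
orientation: [3.141, 0.017, 0.0]
ft_force: [-0.4, 0.3, -0.5]
width: 87.8
grasp_force: 0.0
```

{"fn": "servo_tool", "kwargs": {"plan": [[0,[0,-20,10],0],[0,[0,-20,10],0],[0,[0,-20,10],0],[0,[0,-20,10],0]]}}

```text
t: 43.17
ee_pos: [465.7, 206.6, 210.3]
orientation: [-3.141, -0.019, -0.0]
ft_force: [-0.8, -0.3, 0.0]
width: 88.0
grasp_force: 0.0
```

```bash
python3 - <<'E'
from h import *
o=ctrl.get_obs(); c=cam('wrist',o); print(o['t'],o['ee_pos'],o['width'])
w=ctrl.get_image('wrist'); sc=ctrl.get_image('scene'); cs=cam('scene')
print([proj(c,[496,305.5,z]) for z in(61,107)],[proj(cs,[496,305.5,z]) for z in(11,61,107)])
a=w[20:250,100:500]; b=cv2.resize(sc[200:320,200:360],(400,300),interpolation=cv2.INTER_CUBIC)
a=cv2.resize(a,(520,299),interpolation=cv2.INTER_CUBIC)
cv2.imwrite('pics/fin.png',np.hstack([cv2.resize(a,(400,230)),b[:230]*0+cv2.resize(b,(400,230))]))
E
```

```text
43.1667 [465.70830972 206.58062955 210.3175217 ] 88.00308204151466
[array([237.6, 157.9]), array([224.8, 162.3])] [array([265.5, 277.1]), array([264.1, 262.8]), array([262.7, 249.2])]
```

View pics/fin.png

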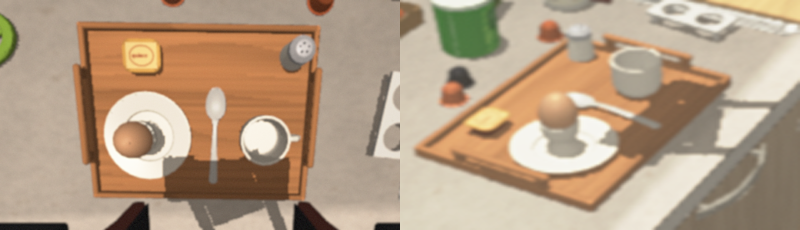

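The egg sits upright in the egg cup (scene 557,108), with the jam, spoon, cup and salt all in place and the gripper clear. Handing in.

```bash
python3 -c "
from h import *
print(ctrl.close_job())"
```

```text
the job is handed in; nothing more can be done
None
```

The tray is laid and the job handed in at about 43 s of robot time: the last pictures show the egg upright in its cup on the plate, spoon, cup and jam in place and the salt untouched, but the hand-in gave no verdict.

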